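# Find the balance point of a lens rail on a knife-edge rest

### The arm

A 7-joint arm with a two-finger parallel gripper is mounted at the origin on a cart in front of the work surface, level with it; the furniture and walls round the work are solid. World frame = base frame: x ahead of the robot, y to its left, z up, the work surface at z = 0. Lengths are in m, angles in rad, forces in N, time in s.
With the tool pointing down it reaches from about 0.4 to 0.85 m from the base axis. Payload 10.4 kg.
Tool frame: the origin (TCP) lies on the front face of the gripper's body, between the roots of the fingers; the fingertips stand 73 mm ahead of it and the grasp point (between the pads) lies 54 mm ahead of it; z points along the fingers, y is the line along which they close (so a half turn about z gives the same grasp; the last joint's range is limited). The gripper opens to 85 mm and grips with 20 to 120 N. Pads are 22 mm wide; open, the fingers measure 114 mm over their backs; the gripper's body (76 mm by 85 mm) begins 54 mm behind the grasp point. The pads swing forward as they close: fully open they stand 13 mm farther back than shut.
Start: joints at [1.098, 0.332, -0.065, 1.46, 0.022, 1.35, -0.088], TCP at [0.272, -0.563, 0.304] pointing down, gripper open.
Joint ranges: [-2.6, 2.6], [-0.5, 2.12], [-1.47, 1.34], [0.16, 2.42], [-1.27, 4.41], [0.06, 2.06], [-2.6, 2.6]. Speed limits (rad/s): [2.22, 2.22, 2.79, 2.79, 3.14, 3.14, 3.14].

### API

Orientations are given as a unit quaternion [x, y, z, w].
In Python, from workcell import manip gives the robot as it stands.
- The arm moves only by the shell command python3 -m jog 'ROWS' [FORCE]. ROWS is JSON, a list of rows, each an object with "grip": the gripper command: -1 is fully open, 1 is shut, values between are in proportion; "slide": the shift along the tool's x, y, z in cm, a list of three; "yaw": the turn about the tool's z in rad. A call has 1 to 8 rows; each row shifts and turns the commanded pose from where the row before left it, along the tool's axes as they then stand; what a row does not reach is not made up. A row lasts 1/10 s, in which the tool goes at most 50 mm and 8.59 degrees, less where a joint would pass 70% of its speed; a pose out of reach is approached as far as the arm can. A call with a gripper value outside its range is refused whole. The fingers move at their own pace and stop on an object; FORCE is the grip in N (left out, the last holds). Time passes only in rows, so rows that do not move let the fingers close. It gives the time, the measured TCP pose, the force, the opening and the grip force at its end, in the units of the state.
- manip.get_obs(): the state, without advancing time (a new reading comes with each control period).
- manip.camera(name): name is "scene" or "side" or "wrist"; returns the picture (400x640x3 uint8, blue, green, red); there is no depth.
- manip.calibration(name): a dict with "vfov" (degrees; the focal length in pixels is half the picture's height over the tangent of half this angle, whatever the lens; pixels are square), "cx", "cy" (the principal point, pixels), "camera_from_world" (4x4, takes a point from world to camera coordinates). Camera axes: x right, y down, z forward; pixel columns grow to the right and rows downward; lengths in m; the calibration is good to about 2 mm. A picture is of the moment at which its call begins: read the wrist's pose just before it. calibration takes no time and is no camera call; for the wrist camera it gives the pose at the moment of the call.
- manip.hand_in(): hands the job in; it is judged then, once.
Trained networks look in the newest picture that a camera, given by its name, has taken for a name from the list of things; names that differ only in an ending like _2 or _b are one class to them, and where a whole thing is asked for, a point or a joint stands for the part that bears it (a point fixed in the world has none). Each returns a list of dicts, best first, with "conf" (0 to 1); they miss things now and then, are a little off and sometimes report something else, mostly with a low value. They report only what shows in the picture. A call takes as long as a camera call. They do not tell look-alikes from the thing itself.
- manip.masks_of(thing, camera): "region" (400x640 bool, what is visible of it) and "centre" ([column, row] in pixels, amid what is visible of it).
The state is a dict: "clock": time; "joint_pos": joint angles; "joint_velocities": joint speeds; "tau": joint torques, N m; "position": TCP position; "ee_rot": TCP orientation; "ft_force": force on the tool from outside, world axes, zero at the start; "torque": the same for the moment, N m; "grip_width": opening from 0.0 (shut) to 1.0 (fully open); "grasp_force": force on a finger pad.
Only numpy, scipy, OpenCV 4.12 (cv2) and the standard library are available. Lean on these libraries where they do the work, as an engineer would, in place of code of your own. Each camera call takes 0.05 s, during which the arm holds its last target. There are 200 camera calls.

### The job

This two-lens rail is going onto a single post, so its balance point has to be found. Pick the rail up, lay it square across the edge of the knife-edge rest and shift it along until it balances there on its own, level, released and with both ends in the air. Nobody knows how heavy the two carriers are, so feel where the weight lies before you let go: the rail must never tip down towards an end. Lower it slowly and gently, for the ground edge must not be knocked or pressed hard, and leave the other things on the bench where they are.

Things in the scene. Friction and masses are not known exactly. Their poses are not given: they have to be found in the camera images.
- lens_rail: Aluminium profile 280 long (its x), 26 wide (y), 20 high (z), flat sides and flat underside, with two black lens carriers on top. Origin: middle of the length, on the underside. Bare sides to grip: x -55 to +48 mm. Whole rail with carriers 0.33 to 0.68 kg, weight unknown; balance point somewhere from x -45 to +50 mm, on the centreline, 13 to 23 mm above the underside.
- rail_end_a (a point): centre of the rail's end face at x +140 mm, the end with the larger lens (34 mm); 10 mm above the underside
- rail_end_b (a point): centre of the rail's end face at x -140 mm, the end with the smaller lens (28 mm); 10 mm above the underside
- carrier_a (a joint): Place of the larger lens's carrier on the rail, m: its middle is at rail x 0.090 + value. Clamped tight. It is 30 mm long (x), 42 mm wide, reaches 46 mm above the rail's top; its thumbscrew sticks out to 30 mm on the rail's -y side.
- carrier_b (a joint): Place of the smaller lens's carrier on the rail, m: its middle is at rail x -0.095 + value. Clamped tight. It is 30 mm long (x), 36 mm wide, reaches 40 mm above the rail's top; its thumbscrew sticks out to 30 mm on the rail's -y side.
- edge_rest: Steel knife-edge rest bolted to the bench: base plate 70 x 84 x 10 mm carrying a prism 44 mm long (its x) that tapers from 30 mm wide at the foot to a level ground edge 5 mm wide (y) at 56 mm height. Origin: centre of the underside; the edge runs along its x, so the rail lies along its y.
- edge_mid (a point): Middle of the edge's flat top, 56 mm above the bench; axes as the rest's. The rail stays only if its balance point lies within about 2 mm of the edge's middle line; a few mm off, it starts to sink at one end slowly, some 0.1 rad in the first half to one second. The edge is rigid: the rail touching down faster than 10 mm/s strikes it with over 20 N.
- solvent_bottle: bystander: white bottle with a red cap, 46 mm across, 130 high, loose; origin under its centre
- power_meter: bystander: grey hand instrument with keys, 134 x 78 x 30 mm, lying loose; origin under its centre
There are look-alikes about, which are no part of the job. Several things have the shape of the edge_rest; the one meant has the colours described above.

How it is judged:
By the outcome, as a careful person would: the job done as asked, in the order asked, and still so for the second after the job is handed in, with the robot touching nothing.
It also fails if it takes over 72 s, if anything falls off the work surface, if the arm or the gripper's body presses on something with over 40 N, if the wrist force passes 120 N, or if a joint passes its speed limit or range.

## Working session

There is one attempt and no reset: what is moved stays moved. The work goes in short steps, Python scripts to look and compute and a shell command to move; the robot and the scene stay as the last step left them, time stands still between calls to the robot, and variables do not carry over. Pictures are saved under pics/ and viewed, at most 10 in all, crops included, and the job is handed in when it is done.

```bash
mkdir -p pics; ls
python3 - <<'E'
from workcell import manip
import cv2,numpy as np
o=manip.get_obs()
print({k:np.round(v,3).tolist() for k,v in o.items()})
for c in ["scene","side"]:
    im=manip.camera(c); cv2.imwrite(f"pics/{c}0.png",im)
    k=manip.calibration(c); print(c,k["vfov"],k["cx"],k["cy"],np.round(k["camera_from_world"],4).tolist())
    for t in ["lens_rail","edge_rest","rail_end_a","carrier_a","solvent_bottle","power_meter"]:
        for d in manip.masks_of(t,c):
            r=d["region"]; ys,xs=np.nonzero(r)
            print(c,t,round(d["conf"],2),np.round(d["centre"]),r.sum(),(xs.min(),xs.max(),ys.min(),ys.max()) if r.any() else None)
E
```

```text
pics
{'clock': 0.0, 'joint_pos': [1.098, 0.333, -0.065, 1.461, 0.022, 1.35, -0.088], 'joint_velocities': [0.002, -0.001, 0.002, -0.001, 0.003, 0.001, -0.001], 'tau': [-0.002, -62.545, 0.048, -39.161, 0.016, 0.01, 0.0], 'position': [0.272, -0.563, 0.303], 'ee_rot': [0.975, 0.223, -0.0, -0.001], 'ft_force': [0.974, 0.611, -0.211], 'torque': [0.016, 0.004, -0.004], 'grasp_force': 0.0, 'grip_width': 0.999}
scene 50.59155685368836 319.3553189393456 196.5249978507932 [[-0.7907, -0.6122, -0.0024, 0.3522], [-0.4751, 0.6161, -0.6282, 0.3142], [0.3861, -0.4956, -0.7781, 0.7443], [0.0, 0.0, 0.0, 1.0]]
scene lens_rail 0.93 [337. 175.] 1545 (np.int64(285), np.int64(387), np.int64(144), np.int64(205))
scene edge_rest 0.86 [271. 286.] 1373 (np.int64(249), np.int64(299), np.int64(262), np.int64(309))
scene edge_rest 0.71 [225. 200.] 794 (np.int64(213), np.int64(238), np.int64(177), np.int64(218))
scene edge_rest 0.59 [335. 137.] 753 (np.int64(317), np.int64(357), np.int64(121), np.int64(154))
scene rail_end_a 0.57 [337. 175.] 1762 (np.int64(285), np.int64(388), np.int64(143), np.int64(206))
scene ca
[... 666 characters left out ...]
267))
side edge_rest 0.73 [298. 178.] 429 (np.int64(285), np.int64(306), np.int64(166), np.int64(190))
side edge_rest 0.66 [318. 195.] 1313 (np.int64(267), np.int64(369), np.int64(178), np.int64(202))
side rail_end_a 0.65 [314. 195.] 1283 (np.int64(267), np.int64(369), np.int64(178), np.int64(202))
side carrier_a 0.71 [354. 189.] 160 (np.int64(348), np.int64(359), np.int64(179), np.int64(196))
side solvent_bottle 0.91 [256. 218.] 871 (np.int64(246), np.int64(267), np.int64(188), np.int64(243))
side solvent_bottle 0.64 [314. 193.] 1208 (np.int64(267), np.int64(368), np.int64(178), np.int64(202))
side power_meter 0.97 [286. 216.] 827 (np.int64(267), np.int64(306), np.int64(208), np.int64(230))
```

```bash
cat > h.py <<'E'
import numpy as np,cv2
from workcell import manip
def ray(c,u,v,z,k=None):
    k=k or manip.calibration(c); f=200/np.tan(np.radians(k["vfov"]/2)); T=np.array(k["camera_from_world"])
    d=T[:3,:3].T@np.array([(u-k["cx"])/f,(v-k["cy"])/f,1]); o=-T[:3,:3].T@T[:3,3]
    return o+d*(z-o[2])/d[2]
def proj(c,P,k=None):
    k=k or manip.calibration(c); f=200/np.tan(np.radians(k["vfov"]/2)); T=np.array(k["camera_from_world"])
    q=np.atleast_2d(P)@T[:3,:3].T+T[:3,3]
    return np.c_[q[:,0]/q[:,2]*f+k["cx"],q[:,1]/q[:,2]*f+k["cy"]]
E
python3 - <<'E'
import cv2
a=cv2.imread('pics/scene0.png');b=cv2.imread('pics/side0.png')
cv2.imwrite('pics/s1.png',cv2.resize(a[100:325,190:490],(800,600),interpolation=cv2.INTER_CUBIC))
cv2.imwrite('pics/s2.png',cv2.resize(b[130:290,220:433],(800,600),interpolation=cv2.INTER_CUBIC))
from h import *
print(ray('scene',271,286,.03),ray('scene',335,137,.03),ray('scene',301,153,.04),ray('scene',368,189,.04),ray('side',348,249,.03),ray('side',298,178,.03),ray('side',354,189,.04),ray('side',256,243,0),ray('side',286,216,.03))
E
```

```text
[0.44896336 0.14848541 0.03      ] [ 0.59943638 -0.26445429  0.03      ] [ 0.62543162 -0.1594123   0.04      ] [ 0.43224014 -0.16359168  0.04      ] [0.46469363 0.15505651 0.03      ] [ 0.59350341 -0.25313439  0.03      ] [ 0.4369077 -0.1443076  0.04     ] [0.66735012 0.07636041 0.        ] [ 6.05722022e-01 -3.50912830e-04  3.00000000e-02]
```

View pics/s1.png

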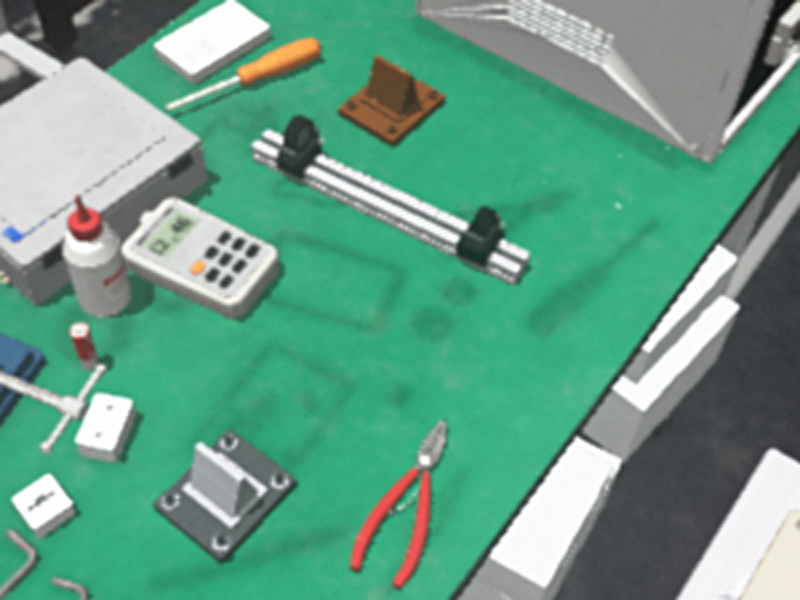

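View pics/s2.png

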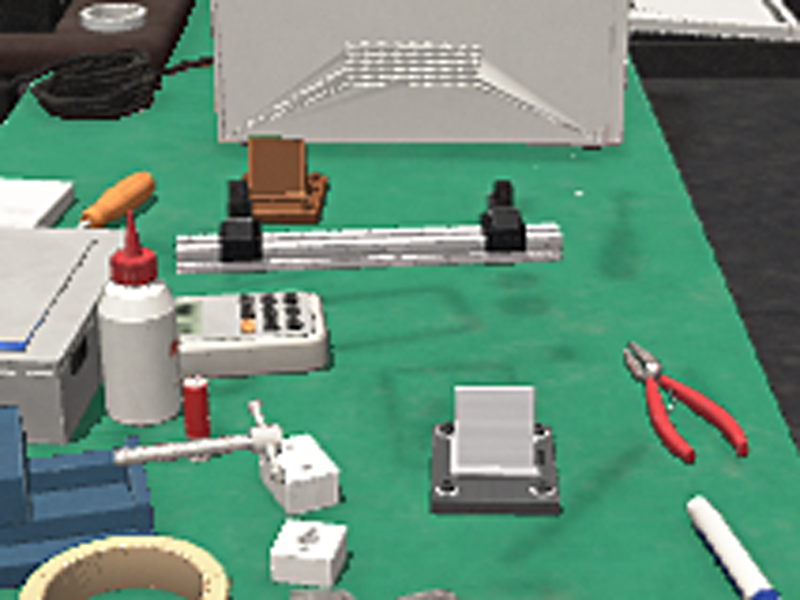

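The grey rest is at scene (271,286) with its edge along about world x. The rusty one at (335,137) is the look-alike. The rail runs roughly along x at y≈-0.15. A big grey box stands behind the rail, so I'll check where it is before moving.

Run:
```python
from h import *
print('box corners', ray('scene',458,158,0),ray('side',220+218*.266,130+143*.266,0),ray('side',220+622*.266,130+145*.266,0))
print('scene box top seen', ray('scene',347,104,0))
print('ends scene',ray('scene',289,154,.015),ray('scene',383,199,.015))
print('ends side',ray('side',220+178*.266,130+255*.266,.01),ray('side',220+560*.266,130+245*.266,.01))
for n,u,v in [('blk1',107,425),('blk2',45,505),('redcyl',85,345),('clamp',5,380),('pl',430,460),('edgeL',198,448),('edgeR',240,497)]: print(n,ray('scene',190+u*.375,100+v*.375,.056 if 'edge' in n else .02))
for n,u,v in [('edgeL',456,387),('edgeR',534,389)]: print(n,ray('side',220+u*.26625,130+v*.26667,.056))
b=cv2.imread('pics/side0.png');a=cv2.imread('pics/scene0.png')
cv2.imwrite('pics/s3.png',np.vstack([b[:230],a[:230]]))
```

```text
box corners [ 0.32383199 -0.41939756  0.        ] [ 0.67113455 -0.42369225  0.        ] [ 3.18802525e-01 -4.17362734e-01  5.55111512e-17]
scene box top seen [ 0.6720541  -0.42212576  0.        ]
ends scene [ 0.6635986  -0.15687428  0.015     ] [ 0.39811256 -0.1784091   0.015     ]
ends side [ 0.67101705 -0.15490297  0.01      ] [ 0.39359899 -0.17256217  0.01      ]
blk1 [0.55977988 0.15174307 0.02      ]
blk2 [0.54750878 0.22731744 0.02      ]
redcyl [0.62740792 0.10974703 0.02      ]
clamp [0.6532888  0.17215381 0.02      ]
pl [0.34540424 0.02445884 0.02      ]
edgeL [0.47403222 0.13641699 0.056     ]
edgeR [0.42438536 0.14719944 0.056     ]
edgeL [0.47795277 0.1351524  0.056     ]
edgeR [0.43517741 0.1375689  0.056     ]
```

View pics/s3.png

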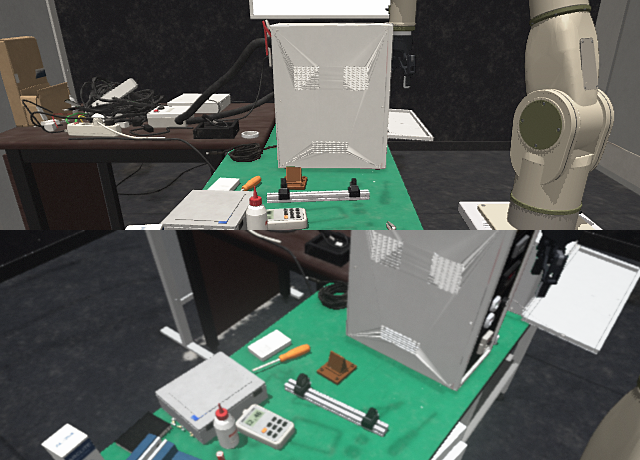

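The side of the tall box is at x≈0.32, with its front at y≈-0.42. The tool starts beside it, so I'll go straight +y first and then swing over the rail.

```bash
python3 -m jog '[{"grip":-1,"slide":[1.8,-4.1,0],"yaw":0},{"grip":-1,"slide":[1.8,-4.1,0],"yaw":0},{"grip":-1,"slide":[1.8,-4.1,0],"yaw":0},{"grip":-1,"slide":[1.8,-4.1,0],"yaw":0},{"grip":-1,"slide":[1.8,-4.1,0],"yaw":0},{"grip":-1,"slide":[1.8,-4.1,0],"yaw":0}]'
```

```text
clock: 1.3
position: [0.2618, -0.2926, 0.304]
ee_rot: [0.975, 0.223, 0.0, 0.0]
ft_force: [1.0, 0.4, 1.0]
grip_width: 1.001
grasp_force: 0.0
```

```bash
python3 -m jog '[{"grip":-1,"slide":[4.95,0,0],"yaw":0},{"grip":-1,"slide":[4.95,0,0],"yaw":0},{"grip":-1,"slide":[4.95,0,0],"yaw":0},{"grip":-1,"slide":[4.95,0,0],"yaw":0},{"grip":-1,"slide":[4.95,0,0],"yaw":0},{"grip":-1,"slide":[4.95,0,0],"yaw":0.1},{"grip":-1,"slide":[0,0,0],"yaw":0.14},{"grip":-1,"slide":[0,0,0],"yaw":0.14}]'
python3 - <<'E'
from h import *
im=manip.camera('wrist');cv2.imwrite('pics/w1.png',im)
k=manip.calibration('wrist');print(k["vfov"],k["cx"],k["cy"],np.round(k["camera_from_world"],3).tolist())
o=manip.get_obs();print(o['position'],o['ee_rot'],o['ft_force'],o['torque'],o['joint_pos'])
for t in ["lens_rail","carrier_a"]:
    for d in manip.masks_of(t,'wrist'):
        m=d['region'].astype('uint8');print(t,d['conf'],d['centre'],m.sum(),cv2.boundingRect(m))
E
```

```text
clock: 2.1
position: [0.5306, -0.1639, 0.3032]
ee_rot: [0.999, 0.033, -0.0, -0.001]
ft_force: [-0.9, -1.1, -0.1]
grip_width: 1.001
grasp_force: 0.0
71.30117356845162 316.913507781398 199.9777576587273 [[0.056, -0.998, -0.002, -0.193], [-0.947, -0.053, 0.317, 0.452], [-0.317, -0.016, -0.948, 0.545], [0.0, 0.0, 0.0, 1.0]]
[ 0.53005558 -0.16461505  0.30346737] [ 9.99598455e-01  2.83326802e-02 -2.37417208e-04 -3.62600989e-04] [ 0.28034291  0.22511589 -0.24626991] [-0.00070409 -0.00766361  0.01489036] [ 0.6339434   0.21417111 -0.47621873  1.62904032  0.10002247  1.32340327
 -1.37167529]
lens_rail 0.95 [323.4, 146.3] 5205 (302, 49, 45, 217)
carrier_a 0.85 [323.0, 94.5] 1085 (302, 79, 46, 29)
carrier_a 0.79 [325.0, 241.5] 721 (310, 230, 34, 27)
```

View pics/w1.png

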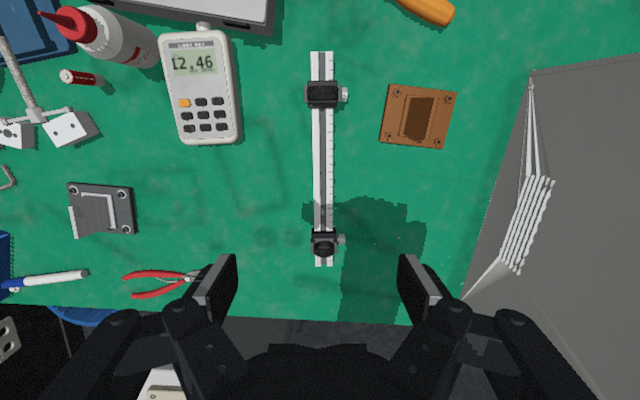

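Rail end A, with the bigger carrier, is the far end at (322,51). End B is at (324,266). The thumbscrews are on the right, which is -y, so rail +x is about world +x. The fingers are clear of it.

Run:
```python
from h import *
from scipy.optimize import least_squares
im=cv2.imread('pics/w1.png')
g=im.astype(int)
m=(manip.masks_of('lens_rail','wrist')[0]['region'])
# per-row green boundary of bare rail
green=(g[...,1]-g[...,2]>40)
L=[];R=[]
for v in list(range(112,228,4)):
    x=np.nonzero(~green[v,300:350])[0]+300
    L.append((x.min(),v));R.append((x.max()+1,v))
L=np.array(L);R=np.array(R);print(L[::4].tolist(),R[::4].tolist())
c=[ray('wrist',*( (l+r)/2),.02) for l,r in zip(L,R)]
c=np.array(c);p=np.polyfit(c[:,0],c[:,1],1);print('line',p,np.degrees(np.arctan(p[0])), 'width',[(ray('wrist',*l,.02)-ray('wrist',*r,.02))[1] for l,r in zip(L[::6],R[::6])])
for v in (50,51,266,267):print(v,ray('wrist',323,v,.02))
# gap between carriers
for v in (108,230):print('carrier edge',v,ray('wrist',323,v,.03))
# rest: foot and edge
for d in manip.masks_of('edge_rest','wrist'):print(d['conf'],d['centre'],cv2.boundingRect(d['region'].astype('uint8')))
cv2.imwrite('pics/w1c.png',np.hstack([cv2.resize(im[170:250,55:145],(400,356),interpolation=cv2.INTER_CUBIC),cv2.resize(cv2.imread('pics/side0.png')[222:276,325:379],(356,356),interpolation=cv2.INTER_CUBIC)]))
```

```text
[[311, 112], [312, 128], [312, 144], [312, 160], [313, 176], [313, 192], [313, 208], [314, 224]] [[334, 112], [334, 128], [334, 144], [334, 160], [334, 176], [333, 192], [333, 208], [333, 224]]
line [ 0.08530436 -0.2185325 ] 4.8757757147898095 width [np.float64(0.027783188764518685), np.float64(0.02728494241078183), np.float64(0.028033668194408667), np.float64(0.02751437348191807), np.float64(0.026965048029907762)]
50 [ 0.67217975 -0.16165789  0.02      ]
51 [ 0.67116763 -0.16173875  0.02      ]
266 [ 0.39239611 -0.18401147  0.02      ]
267 [ 0.39073458 -0.18414422  0.02      ]
carrier edge 108 [ 0.60988858 -0.16643294  0.03      ]
carrier edge 230 [ 0.45401413 -0.17888668  0.03      ]
0.96 [420.2, 115.3] (378, 83, 78, 65)
0.89 [99.5, 207.8] (66, 180, 72, 58)
0.37 [324.1, 143.4] (303, 50, 44, 216)
```

View pics/w1c.png

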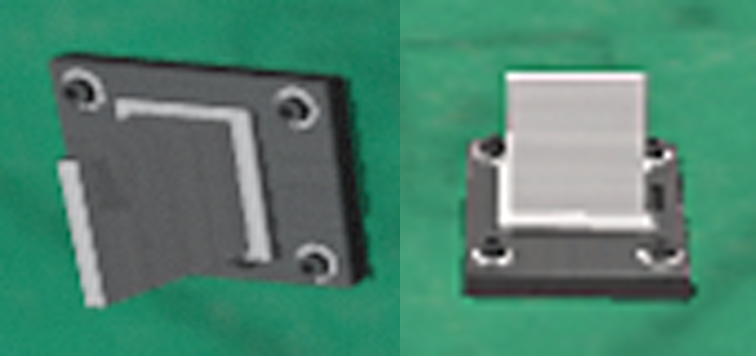

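Rail centre is at about (0.531,-0.172), axis +4.9°. I'll descend to a high grip, with the tips about 4 mm above the underside so they clear the edge later.

```bash
python3 -m jog '[{"grip":-1,"slide":[0.1,0.7,4.5],"yaw":-0.02},{"grip":-1,"slide":[0,0,4.5],"yaw":0},{"grip":-1,"slide":[0,0,4.5],"yaw":0},{"grip":-1,"slide":[0,0,4.5],"yaw":0},{"grip":-1,"slide":[0,0,3.2],"yaw":0},{"grip":-1,"slide":[0,0,1.4],"yaw":0},{"grip":-1,"slide":[0,0,0],"yaw":0}]'
cat >> h.py <<'E'
def avg(n,cam='side'):
    A=[]
    for i in range(n):
        im=manip.camera(cam); o=manip.get_obs(); A.append(np.r_[o['position'],o['ft_force'],o['torque'],o['grip_width'],o['grasp_force']])
    A=np.array(A); np.set_printoptions(suppress=True,precision=4)
    q=o['ee_rot'];print('clock',o['clock'],'yawdeg',np.degrees(2*np.arctan2(q[1],q[0])),'tilt',q[2:])
    print('pos',A[:,:3].mean(0),'F',A[:,3:6].mean(0),A[:,3:6].std(0),'T',A[:,6:9].mean(0),A[:,6:9].std(0),'grip',A[-1,9:]); return im,A
E
python3 - <<'E'
from h import *
im,A=avg(15,'wrist')
cv2.imwrite('pics/w2.png',im)
E
```

```text
clock: 3.05
position: [0.5302, -0.1721, 0.0768]
ee_rot: [0.999, 0.046, -0.001, -0.001]
ft_force: [-0.3, 0.1, 0.4]
grip_width: 0.996
grasp_force: 0.0
clock 3.8 yawdeg 5.149166092099657 tilt [0. 0.]
pos [ 0.5315 -0.1723  0.0789] F [-0.1629 -0.1934 -0.0187] [0.2383 0.3581 0.3969] T [ 0.0047 -0.003  -0.0125] [0.0383 0.0317 0.017 ] grip [1.0016 0.    ]
```

View pics/w2.png

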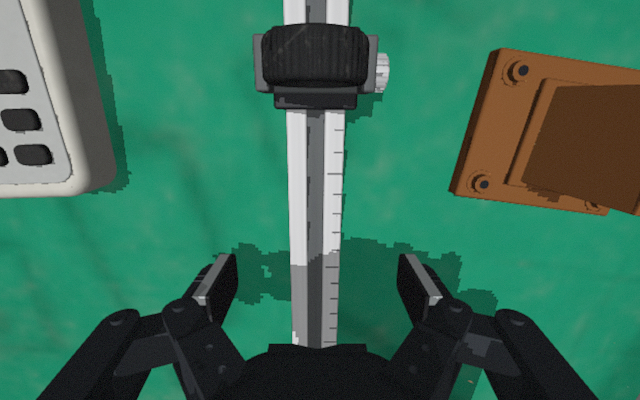

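The rail is centred between the pads at column ~317 and the carrier is clear. Closing.

```bash
sed -i "s/o\['grasp_force'\]\]/o['grasp_force'],o['tau']]/; s/A\[-1,9:\]/A[-1,9:11],'tau',A[:,11:].mean(0),A[:,11:].std(0)/" h.py
python3 -c "
from h import *
avg(4)"
python3 -m jog '[{"grip":1,"slide":[0,0,0],"yaw":0},{"grip":1,"slide":[0,0,0],"yaw":0},{"grip":1,"slide":[0,0,0],"yaw":0},{"grip":1,"slide":[0,0,0],"yaw":0},{"grip":1,"slide":[0,0,0],"yaw":0},{"grip":1,"slide":[0,0,0],"yaw":0}]' 70
python3 -m jog '[{"grip":1,"slide":[0,0,-0.5],"yaw":0},{"grip":1,"slide":[0,0,-1],"yaw":0},{"grip":1,"slide":[0,0,-2],"yaw":0},{"grip":1,"slide":[0,0,-2],"yaw":0},{"grip":1,"slide":[0,0,-2.5],"yaw":0},{"grip":1,"slide":[0,0,-2],"yaw":0},{"grip":1,"slide":[0,0,0],"yaw":0}]'
python3 -c "
from h import *
im,A=avg(20)
cv2.imwrite('pics/side2.png',im)"
```

```text
clock 4.0 yawdeg 5.149038116090534 tilt [-0.  0.]
pos [ 0.531  -0.1721  0.0779] F [ 0.0712  0.0654 -0.0917] [0.3325 0.3264 0.1782] T [0.0241 0.0063 0.025 ] [0.0203 0.0194 0.0192] grip [0.9988 0.    ] tau [  0.0034 -59.7172  -6.1311 -30.419    0.0128   0.0027   0.0007] [0.0017 0.0186 0.0009 0.0069 0.0001 0.0001 0.0002]
clock: 4.6
position: [0.5311, -0.1721, 0.0782]
ee_rot: [0.999, 0.045, 0.0, 0.0]
ft_force: [-0.6, 0.7, 5.0]
grip_width: 0.281
grasp_force: 69.8
clock: 5.3
position: [0.5323, -0.1724, 0.181]
ee_rot: [0.999, 0.045, 0.002, 0.001]
ft_force: [-0.1, 0.3, -4.2]
grip_width: 0.286
grasp_force: 69.4
clock 6.3 yawdeg 5.148518113383779 tilt [0.0001 0.0001]
pos [ 0.5308 -0.1721  0.1775] F [-0.0108  0.1191 -4.4459] [0.5585 0.5521 0.4327] T [ 0.013  -0.0268  0.0019] [0.0231 0.0281 0.0258] grip [ 0.287  69.3385] tau [  0.0033 -57.8072  -5.2743 -37.048    0.0149   0.0453   0.0066] [0.0185 0.7524 0.111  0.537  0.0297 0.0661 0.0226]
```

```bash
python3 -c "
from h import *
im,A=avg(16)
print(manip.get_obs()['joint_pos'],A[-3:,11:])"
```

```text
clock 7.1 yawdeg 5.1465303555192845 tilt [0.0001 0.    ]
pos [ 0.531  -0.1721  0.1779] F [ 0.2437  0.0043 -4.403 ] [0.3576 0.3282 0.5319] T [-0.0043 -0.0228 -0.0036] [0.0271 0.0292 0.0204] grip [ 0.285  69.3396] tau [ -0.0001 -57.4294  -5.2193 -36.8344   0.0249   0.0296   0.    ] [0.0014 0.0029 0.001  0.0008 0.0002 0.0004 0.    ]
[ 0.6271  0.3312 -0.4647  1.7681  0.166   1.0809 -1.3752] [[ -0.0004 -57.4295  -5.2197 -36.8334   0.0248   0.0299  -0.    ]
 [ -0.0008 -57.4303  -5.2202 -36.8335   0.0247   0.0297   0.    ]
 [  0.0012 -57.43    -5.2188 -36.8348   0.0249   0.0298   0.0001]]
```

Weight is about 4.4 N and the balance point is about 6 mm towards end B from the grasp. The joint-6 torque and the F/T sensor agree on this. Now turning the rail by +82° and moving near the rest.

```bash
python3 -m jog '[{"grip":1,"slide":[0,0,0],"yaw":-0.06},{"grip":1,"slide":[0,0,0],"yaw":-0.12},{"grip":1,"slide":[0,0,0],"yaw":-0.13},{"grip":1,"slide":[0,0,0],"yaw":-0.13},{"grip":1,"slide":[0,0,0],"yaw":-0.13},{"grip":1,"slide":[0,0,0],"yaw":-0.13},{"grip":1,"slide":[0,0,0],"yaw":-0.13},{"grip":1,"slide":[0,0,0],"yaw":-0.13}]'
python3 -m jog '[{"grip":1,"slide":[0,0,0],"yaw":-0.13},{"grip":1,"slide":[0,0,0],"yaw":-0.13},{"grip":1,"slide":[0,0,0],"yaw":-0.13},{"grip":1,"slide":[1.5,0,0],"yaw":-0.08},{"grip":1,"slide":[3.5,0,0],"yaw":0},{"grip":1,"slide":[4.5,0,0],"yaw":0},{"grip":1,"slide":[4.5,0,0],"yaw":0},{"grip":1,"slide":[4.5,0,0],"yaw":0}]'
python3 -m jog '[{"grip":1,"slide":[3.5,0,0],"yaw":0},{"grip":1,"slide":[1.5,0,0],"yaw":0},{"grip":1,"slide":[0,0,0],"yaw":0},{"grip":1,"slide":[0,0,0],"yaw":0}]'
python3 - <<'E'
from h import *
im,A=avg(10,'wrist');k=manip.calibration('wrist')
np.save('k3.npy',k,allow_pickle=True);print(manip.get_obs()['joint_pos'],A[-2:,15:])
cv2.imwrite('pics/w3.png',im)
for d in manip.masks_of('edge_rest','wrist'):print(d['conf'],d['centre'],cv2.boundingRect(d['region'].astype('uint8')))
E
```

```text
clock: 7.9
position: [0.531, -0.1722, 0.1779]
ee_rot: [0.864, 0.503, 0.0, 0.0]
ft_force: [0.7, 0.2, -4.7]
grip_width: 0.284
grasp_force: 69.3
clock: 8.7
position: [0.5416, 0.014, 0.1781]
ee_rot: [0.725, 0.689, 0.0, 0.0]
ft_force: [0.6, -0.7, -5.0]
grip_width: 0.283
grasp_force: 69.3
clock: 9.1
position: [0.5442, 0.0621, 0.1778]
ee_rot: [0.725, 0.689, -0.0, 0.0]
ft_force: [-0.5, -0.1, -4.0]
grip_width: 0.283
grasp_force: 69.3
clock 9.6 yawdeg 87.05722986481727 tilt [-0.      0.0001]
pos [0.5443 0.0615 0.1779] F [ 0.3123 -0.1873 -4.34  ] [0.3666 0.5223 0.4261] T [ 0.021  -0.0023 -0.0016] [0.0331 0.0394 0.0274] grip [ 0.2852 69.2519] tau [ -0.2951 -52.8582 -10.2661 -36.1517   0.0231   0.0063   0.0023] [0.519  0.0547 0.3455 0.0083 0.0432 0.0166 0.0088]
[ 0.4682  0.3788 -0.7882  1.7821  0.2981  1.1043 -0.4719] [[0.0499 0.0157 0.0027]
 [0.0484 0.0152 0.002 ]]
0.89 [207.1, 120.3] (147, 69, 108, 107)
```

View pics/w3.png

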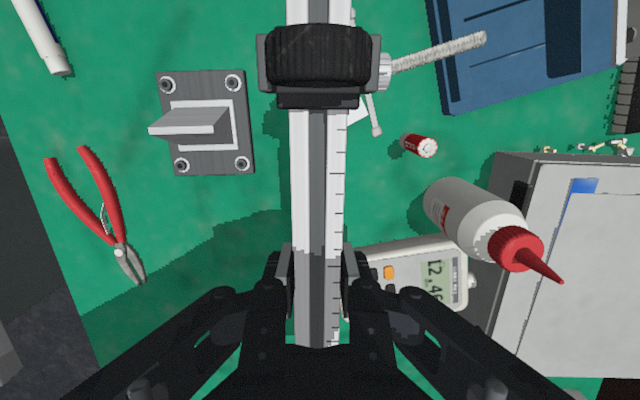

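View crop.

Run:
```python
import cv2
im=cv2.imread('pics/w3.png')
cv2.imwrite('pics/w3c.png',cv2.resize(im[65:180,140:260],(626,600),interpolation=cv2.INTER_CUBIC))
```

```text
(no output)
```

View pics/w3c.png

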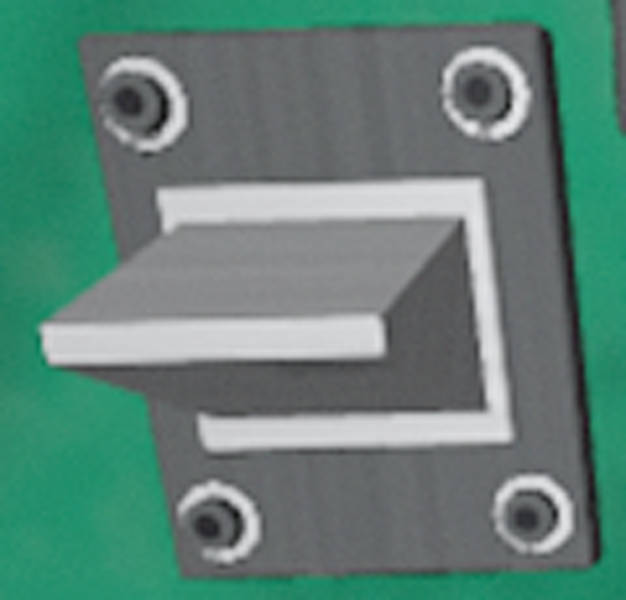

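The edge's white top strip runs from crop (40,324)–(46,364) to (382,316)–(384,356). The base plate corners are clear too, so I can cross-check.

Run:
```python
from h import *
k=np.load('k3.npy',allow_pickle=True).item()
def w(u,v,z): return ray('wrist',140+(u+.5)/5.217-.5,65+(v+.5)/5.217-.5,z,k)
np.set_printoptions(suppress=True,precision=4)
e=np.array([w(u,v,.056) for u,v in[(40,324),(382,316),(384,356),(46,364)]])
b=np.array([w(u,v,.01) for u,v in[(82,37),(545,25),(595,562),(182,577)]])
for q in(e,b):
    print(q[:,:2].tolist(),q.mean(0)); d=(q[1]+q[2]-q[0]-q[3])/2;h=(q[0]+q[1]-q[2]-q[3])/2
    print('len',np.linalg.norm(d),'ang',np.degrees(np.arctan2(d[1],d[0])),'wid',np.linalg.norm(h),np.degrees(np.arctan2(h[1],h[0])))
f=200/np.tan(np.radians(k['vfov']/2))
T=k['camera_from_world'];print('cam',-T[:3,:3].T@T[:3,3], manip.get_obs()['position'])
```

```text
[[0.434663541276904, 0.13700829932580033], [0.4785045242549011, 0.13570276503915019], [0.4779129821391018, 0.1307434362358595], [0.43421318215636423, 0.13202495633109437]] [0.4563 0.1339 0.056 ]
len 0.04378950082997433 ang -1.6927443805005313 wid 0.004998556808443883 84.01775886212356
[[0.42387402150267195, 0.17620853556176047], [0.49320603731081686, 0.17421725880438238], [0.4905167737335532, 0.09252214931751027], [0.4211343263902664, 0.09359333461137417]] [0.4572 0.1341 0.01  ]
len 0.06937413235710631 ang -1.2647394265032081 wid 0.0821999873911827 88.1075849722261
cam [0.5483 0.1436 0.248 ] [0.5442 0.0623 0.1779]
```

```bash
python3 -m jog '[{"grip":1,"slide":[0,0,0],"yaw":-0.02},{"grip":1,"slide":[1.5,-1.8,0],"yaw":0},{"grip":1,"slide":[2.5,-3.0,0],"yaw":0},{"grip":1,"slide":[2.5,-3.0,0],"yaw":0},{"grip":1,"slide":[1.03,-1.19,0],"yaw":0},{"grip":1,"slide":[0,0,1.0],"yaw":0},{"grip":1,"slide":[0,0,1.5],"yaw":0},{"grip":1,"slide":[0,0,0.8],"yaw":0}]'
python3 -m jog '[{"grip":1,"slide":[0,0,0.2],"yaw":0},{"grip":1,"slide":[0,0,0],"yaw":0},{"grip":1,"slide":[0,0,0],"yaw":0},{"grip":1,"slide":[0,0,0],"yaw":0},{"grip":1,"slide":[0,0,0],"yaw":0}]'
python3 - <<'E'
from h import *
im,A=avg(12,'side');print(manip.get_obs()['joint_pos'],A[-2:,11:])
im2=manip.camera('scene')
a=cv2.resize(im[120:270,250:450],(800,600),interpolation=cv2.INTER_CUBIC)
cv2.imwrite('pics/s4.png',a)
E
```

```text
clock: 10.45
position: [0.4568, 0.1393, 0.1431]
ee_rot: [0.718, 0.696, -0.001, -0.0]
ft_force: [0.6, -0.1, -4.1]
grip_width: 0.286
grasp_force: 69.5
clock: 10.95
position: [0.4569, 0.1405, 0.1432]
ee_rot: [0.718, 0.696, 0.0, 0.0]
ft_force: [0.9, -0.0, -3.5]
grip_width: 0.281
grasp_force: 69.5
clock 11.55 yawdeg 88.22520459904008 tilt [-0.  0.]
pos [0.4567 0.1405 0.143 ] F [ 0.094  -0.0886 -4.3702] [0.484  0.4539 0.3144] T [ 0.0292  0.0111 -0.0024] [0.0221 0.0325 0.0291] grip [ 0.2803 69.5379] tau [  0.008  -42.1173  -7.8042 -34.1601   0.0378   0.0153   0.0009] [0.0043 0.0293 0.0071 0.0169 0.0005 0.0012 0.0008]
[ 0.3933  0.2858 -0.8657  1.9824  0.2604  0.9869 -0.6287] [[  0.0018 -42.1298  -7.8091 -34.1397   0.0372   0.0165   0.0002]
 [  0.0032 -42.1275  -7.8081 -34.1388   0.0372   0.0167   0.0001]]
```

View pics/s4.png

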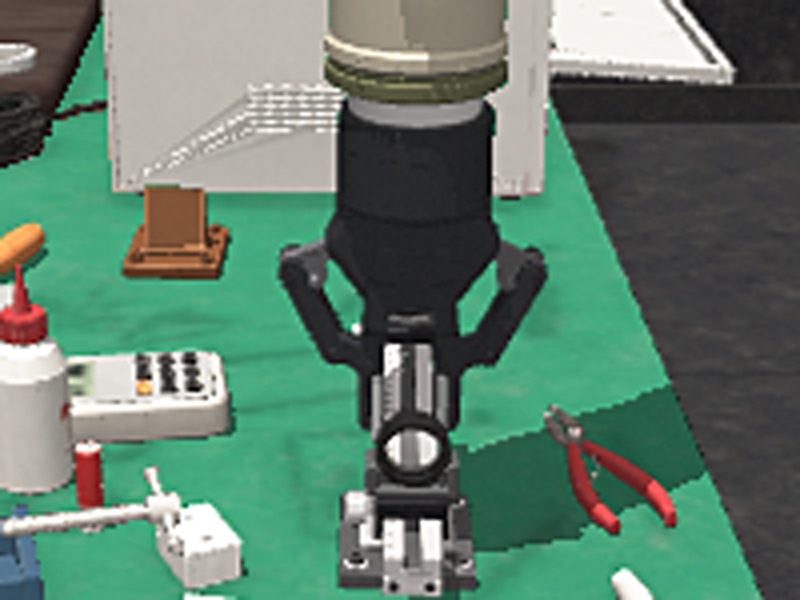

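The rail hangs over the edge, clear of it and square, as the side view shows at crop (410,540). Now lowering slowly.

```bash
python3 -m jog '[{"grip":1,"slide":[0,0,0.06],"yaw":0},{"grip":1,"slide":[0,0,0.06],"yaw":0},{"grip":1,"slide":[0,0,0.06],"yaw":0},{"grip":1,"slide":[0,0,0.06],"yaw":0},{"grip":1,"slide":[0,0,0.06],"yaw":0},{"grip":1,"slide":[0,0,0.06],"yaw":0},{"grip":1,"slide":[0,0,0.04],"yaw":0},{"grip":1,"slide":[0,0,0.03],"yaw":0}]'
python3 -m jog '[{"grip":1,"slide":[0,0,0.03],"yaw":0},{"grip":1,"slide":[0,0,0.03],"yaw":0},{"grip":1,"slide":[0,0,0.03],"yaw":0},{"grip":1,"slide":[0,0,0.03],"yaw":0},{"grip":1,"slide":[0,0,0.03],"yaw":0},{"grip":1,"slide":[0,0,0.03],"yaw":0}]'
python3 - <<'E'
from h import *
avg(5)
E
```

```text
clock: 12.4
position: [0.4567, 0.1405, 0.1385]
ee_rot: [0.718, 0.696, -0.0, 0.0]
ft_force: [-0.4, 0.5, -4.9]
grip_width: 0.282
grasp_force: 69.5
clock: 13.0
position: [0.4567, 0.1405, 0.1368]
ee_rot: [0.718, 0.696, 0.0, 0.0]
ft_force: [-0.3, 0.2, -3.9]
grip_width: 0.282
grasp_force: 69.5
clock 13.25 yawdeg 88.22413150906706 tilt [0. 0.]
pos [0.4567 0.1405 0.1368] F [ 0.2519 -0.2288 -4.2626] [0.2901 0.3927 0.3505] T [ 0.0564  0.0057 -0.0074] [0.0227 0.0216 0.0194] grip [ 0.2816 69.5385] tau [ -0.0053 -42.6127  -8.0308 -33.795    0.0384   0.0138  -0.0013] [0.0062 0.0627 0.0201 0.0482 0.0057 0.0059 0.0048]
```

```bash
python3 -c "
from h import *
im,A=avg(3);print(A[-1,11:])"
python3 -m jog '[{"grip":1,"slide":[0,0,0.03],"yaw":0},{"grip":1,"slide":[0,0,0.03],"yaw":0},{"grip":1,"slide":[0,0,0.03],"yaw":0},{"grip":1,"slide":[0,0,0.03],"yaw":0},{"grip":1,"slide":[0,0,0],"yaw":0},{"grip":1,"slide":[0,0,0],"yaw":0}]'
python3 -c "
from h import *
im,A=avg(4);print(A[-1,11:])"
python3 -m jog '[{"grip":1,"slide":[0,0,0.02],"yaw":0},{"grip":1,"slide":[0,0,0.02],"yaw":0},{"grip":1,"slide":[0,0,0.02],"yaw":0},{"grip":1,"slide":[0,0,0],"yaw":0},{"grip":1,"slide":[0,0,0],"yaw":0},{"grip":1,"slide":[0,0,0],"yaw":0}]'
python3 -c "
from h import *
im,A=avg(4);print(A[-1,11:])"
```

```text
clock 13.4 yawdeg 88.22503449226362 tilt [0.     0.0001]
pos [0.4567 0.1405 0.1368] F [ 0.2394  0.2365 -4.4012] [0.4879 0.2338 0.5085] T [ 0.0384  0.012  -0.0098] [0.0131 0.0145 0.0285] grip [ 0.2844 69.538 ] tau [ -0.0018 -42.5918  -8.0252 -33.779    0.0365   0.0167  -0.    ] [0.001  0.0031 0.0012 0.0026 0.0001 0.0003 0.0001]
[ -0.0017 -42.5955  -8.0258 -33.7823   0.0365   0.0166  -0.    ]
clock: 14.0
position: [0.4567, 0.1405, 0.1356]
ee_rot: [0.718, 0.696, -0.0, 0.0]
ft_force: [-1.5, 0.2, -4.7]
grip_width: 0.279
grasp_force: 69.5
clock 14.2 yawdeg 88.22451069989746 tilt [0.     0.0001]
pos [0.4567 0.1405 0.1356] F [ 0.1854  0.0249 -4.6012] [0.5927 0.7942 0.275 ] T [ 0.0361  0.0266 -0.0185] [0.009  0.0314 0.0262] grip [ 0.2812 69.5378] tau [ -0.0012 -42.6842  -8.0657 -33.7058   0.0368   0.0169  -0.0001] [0.0004 0.0049 0.0017 0.0049 0.0002 0.0004 0.0002]
[ -0.0018 -42.6911  -8.0681 -33.7121   0.0367   0.0166   0.0001]
clock: 14.8
position: [0.4567, 0.1405, 0.135]
ee_rot: [0.718, 0.696, -0.0, 0.0]
ft_force: [-0.5, -0.2, -3.9]
grip_width: 0.284
grasp_force: 69.5
clock 15.0 yawdeg 88.22281047066842 tilt [0. 0.]
pos [0.4567 0.1405 0.135 ] F [ 0.1331 -0.0787 -4.2971] [0.0249 0.4002 0.2932] T [0.0276 0.0262 0.0012] [0.0304 0.0172 0.0266] grip [ 0.2878 69.5374] tau [ -0.0007 -42.7416  -8.0891 -33.677    0.0366   0.0167  -0.    ] [0.0007 0.0014 0.0001 0.0015 0.0001 0.0002 0.    ]
[  0.0004 -42.7431  -8.0891 -33.679    0.0365   0.0168  -0.    ]
```

```bash
for i in 1; do python3 -m jog '[{"grip":1,"slide":[0,0,0.02],"yaw":0},{"grip":1,"slide":[0,0,0.02],"yaw":0},{"grip":1,"slide":[0,0,0],"yaw":0},{"grip":1,"slide":[0,0,0],"yaw":0}]' >/dev/null; done
python3 -c "
from h import *
im,A=avg(3);print(A[-1,11:])"
python3 -m jog '[{"grip":1,"slide":[0,0,0.02],"yaw":0},{"grip":1,"slide":[0,0,0.02],"yaw":0},{"grip":1,"slide":[0,0,0],"yaw":0},{"grip":1,"slide":[0,0,0],"yaw":0}]' >/dev/null
python3 -c "
from h import *
im,A=avg(3);print(A[-1,11:])"
```

```text
clock 15.55 yawdeg 88.22424909381543 tilt [-0.  0.]
pos [0.4567 0.1405 0.1346] F [ 0.1092 -0.0308 -4.7091] [0.4492 0.4055 0.2797] T [ 0.0391  0.0249 -0.0354] [0.0265 0.0197 0.0065] grip [ 0.2831 69.5378] tau [ -0.0006 -42.7681  -8.1016 -33.6482   0.0368   0.0168  -0.0002] [0.0006 0.0014 0.0011 0.0023 0.0001 0.0001 0.0001]
[ -0.0015 -42.7696  -8.1029 -33.6506   0.0367   0.0167  -0.    ]
clock 16.1 yawdeg 88.22327901311166 tilt [0.     0.0001]
pos [0.4567 0.1405 0.1342] F [-0.0286 -0.1917 -3.7897] [0.4237 0.2109 0.4386] T [ 0.0192  0.0648 -0.0097] [0.0198 0.0233 0.042 ] grip [ 0.2788 69.7487] tau [ -0.0151 -42.5881  -8.0749 -33.4833   0.0431  -0.0455   0.0004] [0.0003 0.0077 0.002  0.0078 0.0001 0.0011 0.0001]
[ -0.0148 -42.5782  -8.0722 -33.474    0.043   -0.0468   0.0005]
```

Contact has started at TCP z≈0.1344. I'll fit the arm's kinematics from the recorded poses, so the very clean joint torques can be turned into a contact wrench.

```bash
cat > kin.py <<'E'
import numpy as np
from scipy.optimize import least_squares
from scipy.spatial.transform import Rotation as R
from workcell import manip
def fk(q,p,tool=False):
    d1,d3,d5,d7,a2,a4,a6=p; T=np.eye(3);o=np.zeros(3);ax=[];og=[]
    for i,(s,t) in enumerate([('z',(0,0,d1)),('y',(a2,0,d3)),('z',(0,0,0)),('y',(a4,0,d5)),('z',(0,0,0)),('y',(a6,0,d7)),('z',(0,0,0))]):
        if s=='z': v=T@[0,0,-1.]; r=R.from_euler('z',-q[i]).as_matrix()
        else: v=T@[0,1.,0]; r=R.from_euler('y',q[i]).as_matrix()
        ax.append(v);og.append(o.copy())
        T=T@r; o=o+T@np.array(t,float) if i!=1 else o+T@np.array([0,0,0.])
        if i==2: o=o+T@np.array([p[4],0,d3])
    return o,T,np.array(ax),np.array(og)
D=[([1.098,.333,-.065,1.461,.022,1.35,-.088],[.272,-.563,.3035]),
([.63394,.21417,-.47622,1.62904,.10002,1.32340,-1.37168],[.5303,-.1643,.3035]),
([.6271,.3312,-.4647,1.7681,.166,1.0809,-1.3752],[.531,-.1721,.1779]),
([.4682,.3788,-.7882,1.7821,.2981,1.1043,-.4719],[.5443,.0619,.1779]),
([.3933,.2858,-.8657,1.9824,.2604,.9869,-.6287],[.4567,.1405,.143])]
o=manip.get_obs();D.append((o['joint_pos'],[.4567,.1405,.1342]))
def fit():
    f=lambda p:np.concatenate([fk(q,p)[0]-x for q,x in D])
    s=least_squares(f,[.3,.4,.4,.2,0,0,0]);return s.x,f(s.x)
def jac(q,p):
    x,T,ax,og=fk(q,p);return np.vstack([np.cross(ax,x-og).T,ax.T]),x,T   # 6x7, about TCP
E
python3 - <<'E'
from kin import *
np.set_printoptions(suppress=True,precision=4)
p,r=fit();print(p);print(r.reshape(-1,3)*1000)
J,x,T=jac(o['joint_pos'],p);print(T,o['ee_rot'],o['joint_pos'])
d=np.array([-.0145,.222,.029,.147,.0063,-.0635,.0005])
for s in(1,-1):
    w,res,_,_=np.linalg.lstsq(J.T,s*d,rcond=None);print(w,(J.T@w-s*d))
np.save('p.npy',p)
E
```

```text
[-9.0912  0.5881  0.4792 -8.8978 -0.0418 -0.0342  0.0131]
[[ 41.103   16.9694   0.1759]
 [-11.1353  21.3766   1.0629]
 [  5.9493  15.7347   1.3523]
 [  8.5167  -6.8866  -0.32  ]
 [ -0.3376  -1.9004  -1.1076]
 [  1.6069  -2.9112  -1.1634]]
[[-0.9995  0.031   0.0001]
 [ 0.031   0.9995 -0.0001]
 [-0.0001 -0.0001 -1.    ]] [0.718  0.6961 0.     0.0001] [ 0.3851  0.3005 -0.8592  1.9891  0.2752  0.9707 -0.6405]
[ 0.1194  0.0679 -0.6045  0.6338 -1.1093  0.003 ] [-0.0032 -0.0011  0.0046 -0.     -0.002  -0.0005  0.0024]
[-0.1194 -0.0679  0.6045 -0.6338  1.1093 -0.003 ] [ 0.0032  0.0011 -0.0046  0.      0.002   0.0005 -0.0024]
```

Run:
```python
from kin import *
np.set_printoptions(suppress=True,precision=4)
for mode in range(3):
    def full(v):
        b=v[:2]; y=v[2] if mode>=1 else 0
        p=[v[3],v[4],v[5],.25]+([v[6],v[7],v[8]] if mode==2 else [0,0,0]); return b,y,p
    def f(v):
        b,y,p=full(v);Rz=R.from_euler('z',y).as_matrix()
        return np.concatenate([Rz@fk(q,p)[0]+[*b,0]-x for q,x in D])
    s=least_squares(f,[0,0,0,.3,.4,.4,0,0,0],x_scale=.1);print(mode,s.x);print(f(s.x).reshape(-1,3)*1000)
```

```text
0 [-0.0239 -0.0193 -0.6908  0.1227  0.5572  0.4709  0.      0.      0.    ]
[[ 22.4827 -12.2119  -8.1901]
 [ -7.0964  10.3389  -1.9803]
 [  4.9886   2.611    0.1352]
 [ -0.4755  -2.4937   0.6184]
 [-10.7939   1.0633   4.6316]
 [ -9.1055   0.6924   4.7851]]
1 [-0.0027 -0.0113 -0.0614  0.2457  0.4351  0.4872  0.      0.      0.    ]
[[ 0.4157 -0.3161 -4.1366]
 [ 0.4803 -1.5785 -2.2507]
 [-0.4432 -0.6529  0.029 ]
 [-0.7474 -1.5441  2.8695]
 [ 0.2544  2.0104  1.5184]
 [ 0.0402  2.0812  1.9704]]
2 [-0.0026 -0.0074 -0.0635  0.2389  0.4506  0.5033 -0.0029  0.0022  0.0146]
[[ 0.4325  0.2221 -1.0332]
 [ 0.535  -0.2031  0.5671]
 [-0.8094  0.0597 -0.7754]
 [ 0.4891 -2.2967  2.0932]
 [-0.252   1.1519 -0.539 ]
 [-0.3952  1.0661 -0.3127]]
```

```bash
cat > kin2.py <<'E'
from kin import *
def fk2(q,v):
    # v: d1,d3,d5,y3,y5,y7,x4 ; d7 fixed .25
    d1,d3,d5,y3,y5,y7,xe=v; off=[(0,0,d1),None,(xe,y3,d3),None,(-xe,y5,d5),None,(0,y7,.25)]
    T=np.eye(3);o=np.zeros(3);ax=[];og=[]
    for i in range(7):
        z=i%2==0
        ax.append(T@([0,0,-1.] if z else [0,1.,0]));og.append(o.copy())
        T=T@R.from_euler('z' if z else 'y',-q[i] if z else q[i]).as_matrix()
        if off[i] is not None:o=o+T@np.array(off[i]) if i<6 else o+Tp@np.array(off[i])
        Tp=T
    return o,T,np.array(ax),np.array(og)
def fit2():
    f=lambda v:np.concatenate([fk2(q,v)[0]-x for q,x in D])
    s=least_squares(f,[.3,.4,.4,0,0,0,0],x_scale=.1);return s.x,f(s.x)
def jac2(q,v):
    x,T,ax,og=fk2(q,v);return np.vstack([np.cross(ax,x-og).T,ax.T]),x,T
E
python3 - <<'E'
from kin2 import *
np.set_printoptions(suppress=True,precision=4)
v,r=fit2();print(v);print(r.reshape(-1,3)*1000);np.save('v.npy',v)
J,x,T=jac2(o['joint_pos'],v);print(x,o['joint_pos'])
d=np.array([-.0145,.222,.029,.147,.0063,-.0635,.0005])
w,res,_,_=np.linalg.lstsq(J.T,-d,rcond=None);print(w,(J.T@w+d))
# loaded-free consistency: tau6,5,7 for pure weight at b along tool x
for q,yaw in((D[2][0],5.15),(D[3][0],87.06),(D[4][0],88.2)):
    J,x,T=jac2(q,v);c=np.array([np.cos(np.radians(yaw)),np.sin(np.radians(yaw)),0])
    for b in(-.0055,-.0065):
        F=np.array([0,0,-4.42]);print(b,-(J.T@np.r_[F,np.cross(b*c,F)])[4:])
E
```

```text
[ 0.2668  0.4446  0.5146 -0.0148 -0.4566  0.4295 -0.025 ]
[[ 0.4799  6.8045  3.4183]
 [ 2.7865  0.9215  0.4913]
 [-3.3679  2.501   0.3523]
 [ 4.0605 -0.0189  0.8555]
 [ 2.4306 -1.8311 -2.7572]
 [ 2.1408 -1.9051 -2.3603]]
[0.4588 0.1386 0.1318] [ 0.3851  0.3005 -0.8592  1.9891  0.2752  0.9707 -0.6405]
[-0.155   0.03    0.6115 -0.0542  0.006  -0.0472] [-0.0026 -0.0001  0.0027 -0.0006 -0.0007 -0.0001  0.0005]
-0.0055 [ 0.11    0.0237 -0.0002]
-0.0065 [ 0.1108  0.028  -0.0002]
-0.0055 [0.1265 0.0111 0.0001]
-0.0065 [0.13   0.0131 0.0001]
-0.0055 [0.1165 0.0143 0.0001]
-0.0065 [0.1195 0.0169 0.0001]
```

```bash
python3 -m jog '[{"grip":1,"slide":[0,0,0.02],"yaw":0},{"grip":1,"slide":[0,0,0.02],"yaw":0},{"grip":1,"slide":[0,0,0],"yaw":0},{"grip":1,"slide":[0,0,0],"yaw":0},{"grip":1,"slide":[0,0,0],"yaw":0},{"grip":1,"slide":[0,0,0],"yaw":0}]'
python3 -c "
from h import *
im,A=avg(4);print(A[-1,11:])"
python3 -m jog '[{"grip":1,"slide":[0,0,0.01],"yaw":0},{"grip":1,"slide":[0,0,0.01],"yaw":0},{"grip":1,"slide":[0,0,0.01],"yaw":0},{"grip":1,"slide":[0,0,0],"yaw":0},{"grip":1,"slide":[0,0,0],"yaw":0},{"grip":1,"slide":[0,0,0],"yaw":0},{"grip":1,"slide":[0,0,0],"yaw":0}]'
python3 -c "
from h import *
im,A=avg(4);print(A[-1,11:])"
```

```text
clock: 16.7
position: [0.4567, 0.1405, 0.1341]
ee_rot: [0.718, 0.696, -0.0, 0.0]
ft_force: [-3.4, -1.8, 5.8]
grip_width: 0.281
grasp_force: 70.8
clock 16.9 yawdeg 88.2279628912149 tilt [-0.      0.0002]
pos [0.4567 0.1405 0.1341] F [-3.6327 -1.3868  5.4714] [0.2604 0.4134 0.7713] T [-0.2821  0.8579 -0.0138] [0.0148 0.0428 0.0259] grip [ 0.2805 70.75  ] tau [ -0.0456 -39.638   -7.3002 -32.1129   0.3296  -1.3019   0.0232] [0.0008 0.0005 0.0006 0.0004 0.0001 0.0001 0.    ]
[ -0.0459 -39.6374  -7.3003 -32.1133   0.3296  -1.302    0.0232]
clock: 17.6
position: [0.4567, 0.1406, 0.1341]
ee_rot: [0.718, 0.696, -0.0, 0.0]
ft_force: [-4.9, -1.5, 9.3]
grip_width: 0.284
grasp_force: 71.4
clock 17.8 yawdeg 88.22413841660752 tilt [-0.0001  0.0003]
pos [0.4567 0.1406 0.1341] F [-4.8958 -1.5099  9.9589] [0.5021 0.3007 0.2738] T [-0.4688  1.2076 -0.0389] [0.0175 0.0264 0.0189] grip [ 0.2849 71.3717] tau [ -0.0734 -38.3547  -6.9781 -31.564    0.4543  -1.8819   0.0329] [0.0008 0.0003 0.0003 0.0001 0.0001 0.0001 0.0001]
[ -0.0731 -38.355   -6.9779 -31.5641   0.4544  -1.8819   0.0328]
```

The edge is stiff at about 25 N/mm and the push reached 14 N, so I'm backing off straight away. The yaw torque during contact puts the edge 6.5 mm behind the TCP. Vision gave the same, and the balance point is 5.5–6 mm behind. I'll lift clear, shift 0.5 mm, and set down with about the rail's own weight on the edge.

```bash
python3 -m jog '[{"grip":1,"slide":[0,0,-0.05],"yaw":0},{"grip":1,"slide":[0,0,-0.05],"yaw":0},{"grip":1,"slide":[0,0,-0.02],"yaw":0},{"grip":1,"slide":[-0.05,0,0],"yaw":0},{"grip":1,"slide":[0,0,0],"yaw":0},{"grip":1,"slide":[0,0,0],"yaw":0},{"grip":1,"slide":[0,0,0],"yaw":0},{"grip":1,"slide":[0,0,0],"yaw":0}]'
python3 -c "
from h import *
im,A=avg(3);print(A[-1,11:])"
python3 -m jog '[{"grip":1,"slide":[0,0,0.02],"yaw":0},{"grip":1,"slide":[0,0,0.02],"yaw":0},{"grip":1,"slide":[0,0,0.01],"yaw":0},{"grip":1,"slide":[0,0,0],"yaw":0},{"grip":1,"slide":[0,0,0],"yaw":0},{"grip":1,"slide":[0,0,0],"yaw":0},{"grip":1,"slide":[0,0,0],"yaw":0}]'
python3 -c "
from h import *
im,A=avg(3);print(A[-1,11:])"
```

```text
clock: 18.6
position: [0.4566, 0.14, 0.1347]
ee_rot: [0.718, 0.696, -0.0, 0.0]
ft_force: [-0.0, 0.8, -4.2]
grip_width: 0.284
grasp_force: 69.7
clock 18.75 yawdeg 88.22786488688047 tilt [0. 0.]
pos [0.4567 0.14   0.1347] F [-0.6134  0.259  -4.4919] [0.1332 0.3024 0.3425] T [ 0.0318 -0.0147 -0.028 ] [0.0207 0.0126 0.0128] grip [ 0.2831 69.7289] tau [  0.0043 -42.7312  -8.0833 -33.6546   0.0369   0.0158  -0.0001] [0.0018 0.0026 0.0015 0.0016 0.0001 0.0002 0.    ]
[  0.0019 -42.7336  -8.0852 -33.6559   0.0367   0.016   -0.0001]
clock: 19.45
position: [0.4567, 0.14, 0.1342]
ee_rot: [0.718, 0.696, -0.0, 0.0]
ft_force: [-0.6, -0.4, -3.4]
grip_width: 0.283
grasp_force: 69.7
clock 19.6 yawdeg 88.22584081687239 tilt [0. 0.]
pos [0.4567 0.14   0.1342] F [-0.1352 -0.3829 -3.9845] [0.4004 0.1814 0.0985] T [ 0.0189  0.0835 -0.0088] [0.0138 0.0238 0.0313] grip [ 0.2857 69.7529] tau [ -0.0091 -42.5058  -8.0377 -33.5114   0.0631  -0.1104   0.0016] [0.0006 0.0091 0.0026 0.0039 0.001  0.0041 0.0001]
[ -0.0087 -42.4945  -8.0342 -33.5065   0.0644  -0.1153   0.0017]
```

```bash
python3 -m jog '[{"grip":1,"slide":[0,0,0.005],"yaw":0},{"grip":1,"slide":[0,0,0.008],"yaw":0},{"grip":1,"slide":[0,0,0],"yaw":0},{"grip":1,"slide":[0,0,0],"yaw":0},{"grip":1,"slide":[0,0,0],"yaw":0}]' 70
python3 -c "
from h import *
im,A=avg(4);print(A[-1,11:]);cv2.imwrite('pics/pre.png',im)"
```

```text
clock: 20.1
position: [0.4567, 0.14, 0.1342]
ee_rot: [0.718, 0.696, -0.0, 0.0]
ft_force: [-2.7, -0.5, 0.3]
grip_width: 0.282
grasp_force: 70.1
clock 20.3 yawdeg 88.2226181261518 tilt [-0.      0.0001]
pos [0.4567 0.14   0.1342] F [-2.3426 -0.3168  0.9747] [0.3343 0.5317 0.568 ] T [-0.1593  0.4882  0.0049] [0.0368 0.0296 0.0262] grip [ 0.2841 70.2048] tau [ -0.0104 -41.0676  -7.6434 -32.8342   0.2117  -0.715    0.0124] [0.0024 0.0818 0.0249 0.0443 0.0086 0.0305 0.0006]
[ -0.0072 -40.9592  -7.6104 -32.7754   0.223   -0.7553   0.0132]
```

Yaw torque again puts the edge 5.6–5.9 mm behind the TCP, which is at the balance point. Easing slightly, then a slight opening with the fingers still straddling the rail.

```bash
python3 -m jog '[{"grip":1,"slide":[0,0,-0.006],"yaw":0},{"grip":1,"slide":[0,0,0],"yaw":0},{"grip":1,"slide":[0,0,0],"yaw":0}]' 20
python3 -m jog '[{"grip":0.38,"slide":[0,0,0],"yaw":0},{"grip":0.38,"slide":[0,0,0],"yaw":0}]' 20
python3 - <<'E'
from h import *
pre=cv2.imread('pics/pre.png').astype(int)
for i in range(4):
    im,A=avg(1)
    print('diff',np.abs(im.astype(int)-pre)[180:290,310:400].mean(), cv2.phaseCorrelate(pre[225:285,330:370].mean(2).astype('f4'),im[225:285,330:370].mean(2).astype('f4')))
cv2.imwrite('pics/post.png',im)
E
```

```text
clock: 20.6
position: [0.4567, 0.14, 0.1342]
ee_rot: [0.718, 0.696, 0.0, 0.0]
ft_force: [-3.4, -0.3, 1.9]
grip_width: 0.284
grasp_force: 70.2
clock: 20.8
position: [0.4568, 0.1401, 0.1342]
ee_rot: [0.718, 0.696, 0.0, 0.0]
ft_force: [-0.3, 0.2, 0.6]
grip_width: 0.308
grasp_force: 0.2
clock 20.85 yawdeg 88.22318067717889 tilt [0.0003 0.0001]
pos [0.4568 0.1401 0.1342] F [-0.1301  0.4606  0.5985] [0. 0. 0.] T [ 0.0066  0.0132 -0.0487] [0. 0. 0.] grip [0.3048 0.1848] tau [  0.1227 -41.2265  -7.5668 -32.1046   0.1186  -0.0698   0.006 ] [0. 0. 0. 0. 0. 0. 0.]
diff 4.547171717171717 ((0.0005966806880124409, -0.46869736869533796), 0.9916601290305456)
clock 20.9 yawdeg 88.22366292726215 tilt [0.0003 0.0001]
pos [0.4568 0.1401 0.1342] F [-0.2245  0.135   0.8612] [0. 0. 0.] T [0.0256 0.0461 0.0044] [0. 0. 0.] grip [0.3066 0.1272] tau [  0.1253 -41.1775  -7.5592 -32.0265   0.1003  -0.0429   0.0049] [0. 0. 0. 0. 0. 0. 0.]
diff 3.9128282828282828 ((-0.0330505401372676, -0.3851469924915314), 0.9815961945056916)
clock 20.95 yawdeg 88.22923884894901 tilt [0.0003 0.0001]
pos [0.4568 0.1401 0.1342] F [-0.3123 -0.2521  0.5015] [0. 0. 0.] T [0.001  0.0798 0.0076] [0. 0. 0.] grip [0.3097 0.0826] tau [  0.0938 -41.1439  -7.5892 -31.9625   0.0726  -0.0233   0.0033] [0. 0. 0. 0. 0. 0. 0.]
diff 3.1496632996633 ((0.021884425074102154, -0.12145820426671605), 0.9648184911410014)
clock 21.0 yawdeg 88.22723228592665 tilt [0.0002 0.0001]
pos [0.4568 0.1401 0.1342] F [-0.5996 -0.1078  0.2407] [0. 0. 0.] T [ 0.0756  0.0046 -0.0023] [0. 0. 0.] grip [0.3109 0.0358] tau [  0.0506 -41.1232  -7.6339 -31.923    0.0425  -0.0116   0.0016] [0. 0. 0. 0. 0. 0. 0.]
diff 2.5703703703703704 ((0.022701339072689564, -0.028284094091912237), 0.9957022183140118)
```

```bash
cat > chk.py <<'E'
from h import *
import sys
pre=cv2.imread('pics/pre.png')
for i in range(int(sys.argv[1])):
    im=manip.camera('side');o=manip.get_obs()
    print(round(o['clock'],2),cv2.phaseCorrelate(pre[225:285,330:370].mean(2).astype('f4'),im[225:285,330:370].mean(2).astype('f4'))[0],o['grip_width'],o['grasp_force'],o['tau'][5])
E
python3 chk.py 4
```

```text
21.05 (-0.03790780527191728, 0.04008343443493345) 0.30463800816223563 5.4833182048241724e-05 -0.00104375540104229
21.1 (0.00999486558455942, 0.0633694646288987) 0.310880639596016 0.0 -0.0012514864647528157
21.15 (0.0011016826091037046, 0.05234123232175136) 0.3055533540614816 0.0 -0.0026450717268744484
21.2 (0.001890149286968068, 0.03152312480872155) 0.3136361999679934 0.0 -0.0025683936837594956
```

No pad force now and the rail is holding level and steady, with image drift under 0.1 px. Opening further and withdrawing straight up.

```bash
python3 -m jog '[{"grip":0.1,"slide":[0,0,0],"yaw":0},{"grip":-0.3,"slide":[0,0,0],"yaw":0},{"grip":-0.3,"slide":[0,0,0],"yaw":0},{"grip":-0.3,"slide":[0,0,0],"yaw":0}]'; python3 chk.py 2
python3 -m jog '[{"grip":-0.3,"slide":[0,0,-0.5],"yaw":0},{"grip":-0.3,"slide":[0,0,-1.5],"yaw":0},{"grip":-0.3,"slide":[0,0,-3],"yaw":0},{"grip":-0.3,"slide":[0,0,-4],"yaw":0},{"grip":-0.3,"slide":[0,0,-4],"yaw":0},{"grip":-0.3,"slide":[0,0,-2],"yaw":0},{"grip":-0.3,"slide":[0,0,0],"yaw":0}]'; python3 chk.py 4
python3 - <<'E'
from h import *
a=manip.camera('scene');b=manip.camera('side')
cv2.imwrite('pics/fin.png',np.hstack([cv2.resize(a[90:330,170:370],(400,480)),cv2.resize(b[130:290,280:413],(400,480))]))
E
```

```text
clock: 21.6
position: [0.4567, 0.14, 0.1342]
ee_rot: [0.718, 0.696, 0.0, 0.0]
ft_force: [0.3, -0.5, -1.0]
grip_width: 0.646
grasp_force: 0.0
21.65 (-0.06313214648777787, -0.07803683889457247) 0.651652625278068 0.0 0.0011792901204898953
21.7 (-0.05717344538913949, -0.032567016292549766) 0.6547820584861738 0.0 0.0016344031246262603
clock: 22.4
position: [0.4577, 0.1408, 0.2882]
ee_rot: [0.718, 0.696, 0.002, 0.002]
ft_force: [0.1, 0.2, -0.2]
grip_width: 0.648
grasp_force: 0.0
22.45 (-0.022227754558425517, 0.021599922347242284) 0.6489507421909819 0.0 0.2822586614638567
22.5 (-0.00029922996001729985, 0.00778166745573472) 0.6489671093375025 0.0 0.08939207531511784
22.55 (-0.0387672605409648, 0.039280635869090474) 0.6495545672062439 0.0 0.027821845142170787
22.6 (-0.011575520218233493, 0.034841515305334525) 0.6481615004904699 0.0 0.011461996764410287
```

View pics/fin.png

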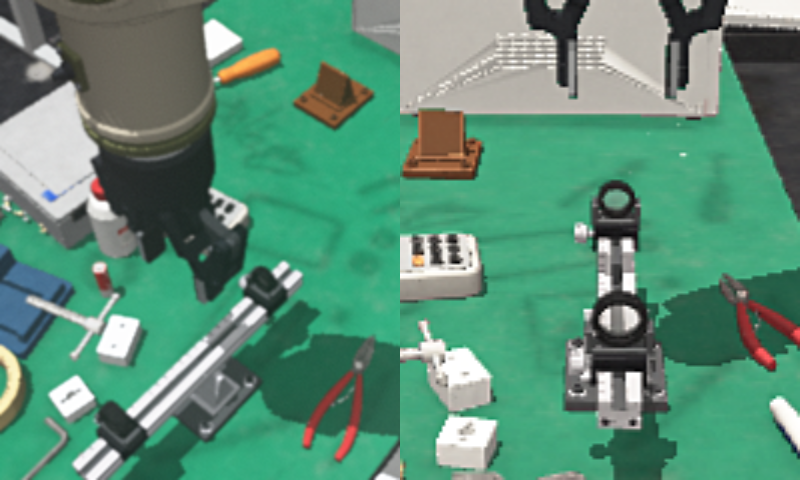

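The rail balances level on the grey rest, square to the edge with both ends in the air. The gripper is clear and the bystanders haven't moved. Handing in.

```bash
python3 chk.py 6 | tail -1; python3 -c "
from workcell import manip
print(manip.hand_in())"
```

```text
23.0 (-0.04377365037683134, -0.05604868616941161) 0.6497932926863002 0.0 0.004413311253301799
the job is handed in; nothing more can be done
None
```

The rail is balanced level and released on the knife-edge rest, and the job is handed in at 23 s; while I was feeling for the edge, the rail pressed on it with about 14 N for roughly a second before I eased off.

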